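# Fit the red draw pin in the trolley tow coupling

## Task

Fit the red-handled draw pin into the green tow coupling: lift it out of the wooden rack, lower it upright into the coupling's flared mouth until it stops part way, and let go of it completely. Then press down on the top of its handle until the pin is fully home, with its collar on the rim, and move clear. Leave the blue and yellow pins in the rack.

Things in the scene. Friction and masses are not known exactly. Their poses are not given: they have to be found in the camera images.
- red_pin: Draw pin to fit, 161 mm long, 0.12-0.22 kg, round. Origin: centre of its lower tip, z up its axis. Up from the tip: aluminium shaft 20 mm thick, 98 mm long (lowest 6 mm tapered); collar 54 mm wide, 8 mm thick (at 98-106 mm); red handle 30 mm thick (106-161 mm), flat top. Starts upright in the rack, hung by its collar, tip 12 mm above the table; raise it 100 mm to clear the rack.
- coupling: Green fixed tow coupling, upright socket, low drawbar to +x. Origin: bore axis at table height, z up. Rim at 120 mm, flared mouth 44 mm inside (52 outside), narrowing over 16 mm to a 24 mm bore. A stop at 60 mm holds the pin part way; it slides down under about 12 N (more if fast) and stays, the pin's weight does not move it. Home: collar on rim, tip at 22 mm, handle top at 183 mm.
- blue_pin: Same pin with a blue handle; stays in the rack. Origin: centre of its lower tip, z up. The light wooden rack is fixed (90 by 300 mm, top at 110 mm) with three loose 25 mm holes in a row 100 mm apart, pins in any order. The handles of standing pins reach 173 mm above the table: carry the red pin over or around them.
- yellow_pin: Same pin with a yellow handle; stays in the rack. Origin: centre of its lower tip, z up.
There are look-alikes about, which are no part of the job. What is shaped like the red_pin but orange is not meant.

How it is judged:
On the way, in this order (a step that is already met when the one before it is completed fails the run):
1. the red pin stands part way in the coupling's bore, let go (horizontal distance between red_pin and coupling below 0.012 m and z of red_pin in the frame of coupling between 0.036 and 0.08 m and angle between red_pin's own z axis and vertical below 0.26 rad and contact force between the fingers and red_pin below 0.2 N), for 0.2 s.
2. the red pin is pushed home (horizontal distance between red_pin and coupling below 0.01 m and z of red_pin in the frame of coupling below 0.028 m), for 0.1 s.
At the end, for the whole second after the job is handed in: The red pin is at rest in the coupling's bore, its collar within 6 mm of the rim, on the axis within 10 mm and upright within 10 degrees; the blue and yellow pins are within 30 mm of where they started (all of step 2 and angle between red_pin's own z axis and vertical below 0.17 rad and linear speed of red_pin below 0.02 m/s and distance of each of blue_pin, yellow_pin from where it was at the start of the episode below 0.03 m); the robot touches nothing.
It fails at once if the blue or the yellow pin is taken out of the rack (moved over 60 mm) (distance of any of blue_pin, yellow_pin from where it was at the start of the episode above 0.06 m).
It also fails if it takes over 54 s, if anything falls off the work surface, if the arm or the gripper's body presses on something with over 40 N, if the wrist force passes 120 N, or if a joint passes its speed limit or range.

## Robot

A 6-joint arm with a two-finger parallel gripper is mounted at the origin on the work surface. World frame = base frame: x ahead of the robot, y to its left, z up, the work surface at z = 0. Lengths are in m, angles in rad, forces in N, time in s.
With the tool pointing down it reaches from about 0.35 to 0.975 m from the base axis. Payload 7.1 kg.
Tool frame: the origin (TCP) lies at the very end of the fingers, on their centre line; the grasp point (between the pads) lies 19 mm behind it; z points along the fingers, y is the line along which they close (so a half turn about z gives the same grasp; the last joint's range is limited). The gripper opens to 88 mm and grips with 3 to 60 N. Pads are 20 mm wide; open, the fingers measure 115 mm over their backs; the gripper's body (75 mm by 178 mm) begins 61 mm behind the grasp point.
Start: joints at [-1.254, 0.423, 1.63, -0, 1.089, -0.019], TCP at [0.206, -0.59, 0.223] pointing down, gripper open.
Joint ranges: [-3, 3], [-0.9, 2.11], [0.09, 2.58], [-1.31, 4.45], [0.11, 2.69], [-2.54, 2.54]. Speed limits (rad/s): [2.39, 2.39, 3.01, 3.14, 3.14, 3.14].

## Interface

Orientations are given as a 3x3 rotation matrix whose columns are the frame's x, y, z axes.
In Python, from bench import ctrl, optics, workorder, finder gives the robot as it stands. The module is installed in compiled form; this text tells all that it offers.
- The arm moves only by the tool send_rows, never from a script. Its argument "plan" is a list that holds one entry, the list of rows, each a list of 7 numbers: the shift along the tool's x, y, z each as a share of 0.02 m, from -1 to 1, then the turn, a rotation vector about the tool's x, y, z each as a share of 2 rad, from -1 to 1, then the opening, from 0 (shut) to 1 (fully open). In form: [[[x, y, z, ax, ay, az, jaw], ...]]. A call has 1 to 12 rows; each row shifts and turns the commanded pose from where the row before left it, along the tool's axes as they then stand; what a row does not reach is not made up. A row lasts 1/12 s, in which the tool goes at most 41.7 mm and 7.16 degrees, less where a joint would pass 70% of its speed; a pose out of reach is approached as far as the arm can. A call with a number of a shift or a turn outside -1 to 1 is refused whole. A call with a gripper value outside its range is refused whole. The fingers move at their own pace and stop on an object; the grip force is fixed at half the most. Time passes only in rows, so rows that do not move let the fingers close. It gives the time, the measured TCP pose, the force, the opening and the grip force at its end, in the units of the state.
- ctrl.read_state(): the state, without advancing time (a new reading comes with each control period).
- optics.grab_frame(name): name is "scene" or "top" or "wrist"; returns (picture, depth): 400x640x3 uint8, blue, green, red; 400x640 float32, m along the optical axis (not along the pixel's ray), 0 where there is no reading.
- optics.calibration(name): a dict with "fov_y" (degrees; the focal length in pixels is half the picture's height over the tangent of half this angle, whatever the lens; pixels are square), "cx", "cy" (the principal point, pixels), "R" (3x3) and "t" (3): a world point X has camera coordinates R X + t. Camera axes: x right, y down, z forward; pixel columns grow to the right and rows downward; lengths in m; the calibration is good to about 2 mm. A picture is of the moment at which its call begins: read the wrist's pose just before it. calibration takes no time and is no camera call; for the wrist camera it gives the pose at the moment of the call.
- workorder.sign_off(): hands the job in; it is judged then, once.
Trained networks look in the newest picture that a camera, given by its name, has taken for a name from the list of things; names that differ only in an ending like _2 or _b are one class to them, and where a whole thing is asked for, a point or a joint stands for the part that bears it (a point fixed in the world has none). Each returns a list of dicts, best first, with "conf" (0 to 1); they miss things now and then, are a little off and sometimes report something else, mostly with a low value. They report only what shows in the picture. A call takes as long as a camera call. They do not tell look-alikes from the thing itself.
- finder.regions_of(thing, camera): "mask" (400x640 bool, what is visible of it).
- finder.tip_of(thing, camera): "centre" ([x, y, z] in m, in world coordinates, good to about 4 mm: a listed point, or the origin of a listed thing).
The state is a dict: "time": time; "q": joint angles; "qvel": joint speeds; "joint_torque": joint torques, N m; "position": TCP position; "eef_rot": TCP orientation; "wrist_force": force on the tool from outside, world axes, zero at the start; "wrist_torque": the same for the moment, N m; "gripper_width": finger opening in m; "grip_force": force on a finger pad.
Only numpy, scipy, OpenCV 4.12 (cv2) and the standard library are available. Lean on these libraries where they do the work, as an engineer would, in place of code of your own. Each camera call takes 0.05 s, during which the arm holds its last target. There are 200 camera calls.

## Working session

There is one attempt and no reset: what is moved stays moved. The work goes in short steps, Python scripts to look and compute and a tool call to move; the robot and the scene stay as the last step left them, time stands still between calls to the robot, and variables do not carry over. Pictures are saved under pics/ and viewed, at most 10 in all, crops included, and the job is handed in when it is done.

Besides the shell and the picture viewer there is one more tool, called after ">>>" as name(argument=value, ...) on one line, values as JSON. send_rows: Moves the arm, as the interface text tells. Shift numbers are shares of 0.02 m and turn numbers shares of 2 rad, none past 1 either way. Its arguments: {"type":"object","properties":{"plan":{"type":"array"}},"required":["plan"]}

```bash
mkdir -p pics; cat > h.py <<'E'
import numpy as np, cv2
from bench import ctrl, optics, workorder, finder
def K(c):
    k=optics.calibration(c); f=200/np.tan(np.radians(k["fov_y"])/2); return f,k["cx"],k["cy"],np.array(k["R"]),np.array(k["t"])
def world(c,d,mask):
    f,cx,cy,R,t=K(c); v,u=np.nonzero(mask&(d>0)); z=d[v,u]
    P=np.c_[(u-cx)/f*z,(v-cy)/f*z,z]; return (P-t)@R, u, v
def pix(c,X):
    f,cx,cy,R,t=K(c); p=R@np.array(X)+t; return f*p[0]/p[2]+cx, f*p[1]/p[2]+cy
E
python3 - <<'E'
from h import *
s=ctrl.read_state(); print(s["time"],s["position"],s["eef_rot"],s["gripper_width"],s["wrist_force"])
ims=[]
for c in("scene","top"):
    im,d=optics.grab_frame(c); ims.append(im)
    for n in("red_pin","blue_pin","yellow_pin","coupling"):
        for r in finder.tip_of(n,c): 
            print(c,n,round(r["conf"],2),np.round(r["centre"],3),np.round(pix(c,r["centre"])))
        for r in finder.regions_of(n,c):
            P,u,v=world(c,d,r["mask"])
            if len(P): 
                zt=np.percentile(P[:,2],98); T=P[P[:,2]>zt-.006]; print("  reg",round(r["conf"],2),len(P),int(u.mean()),int(v.mean()),"ztop",round(zt,3),"topmid",np.round((T.min(0)+T.max(0))/2,3))
    cv2.imwrite(f"pics/{c}0.png",im)
E
```

```text
0.0 [ 0.20578326 -0.58958633  0.22193044] [[ 9.44157812e-01  3.29493283e-01 -4.49281633e-04]
 [ 3.29493588e-01 -9.44156793e-01  1.38740718e-03]
 [ 3.29490402e-05 -1.45796674e-03 -9.99998937e-01]] 0.08807154550047096 [ 0.60157467 -0.85545512  1.13724587]
scene red_pin 0.91 [ 0.475 -0.242  0.013] [228. 211.]
scene red_pin 0.8 [ 0.613 -0.247 -0.003] [220. 277.]
scene red_pin 0.75 [ 0.336 -0.241 -0.001] [236. 161.]
scene red_pin 0.66 [ 0.62  -0.349 -0.001] [167. 281.]
  reg 0.87 835 216 181 ztop 0.174 topmid [ 0.476 -0.239  0.172]
  reg 0.75 1052 207 256 ztop 0.162 topmid [ 0.612 -0.244  0.16 ]
  reg 0.58 800 227 130 ztop 0.162 topmid [ 0.338 -0.238  0.16 ]
  reg 0.56 1243 145 256 ztop 0.162 topmid [ 0.611 -0.348  0.16 ]
scene blue_pin 0.9 [ 0.456 -0.141  0.011] [277. 203.]
  reg 0.64 790 270 170 ztop 0.174 topmid [ 0.454 -0.142  0.172]
scene yellow_pin 0.82 [ 0.493 -0.335  0.013] [182. 219.]
  reg 0.64 912 160 191 ztop 0.174 topmid [ 0.497 -0.337  0.172]
  reg 0.32 3592 410 213 ztop 0.12 topmid [0.471 0.138 0.118]
scene coupling 0.83 [0.471 0.142 0.002] [409. 210.]
  reg 0.81 3642 410 2
[... 215 characters left out ...]
0.48  -0.24   0.013] [390. 198.]
  reg 0.97 420 401 252 ztop 0.163 topmid [ 0.338 -0.239  0.161]
  reg 0.8 492 396 136 ztop 0.163 topmid [ 0.613 -0.244  0.16 ]
  reg 0.71 524 440 135 ztop 0.163 topmid [ 0.614 -0.348  0.16 ]
  reg 0.7 455 399 190 ztop 0.175 topmid [ 0.478 -0.24   0.173]
top blue_pin 0.77 [ 0.455 -0.144  0.012] [353. 209.]
  reg 0.82 413 357 200 ztop 0.175 topmid [ 0.456 -0.143  0.173]
  reg 0.46 513 441 180 ztop 0.175 topmid [ 0.499 -0.338  0.172]
top yellow_pin 0.65 [ 0.498 -0.338  0.011] [427. 192.]
  reg 0.86 498 441 180 ztop 0.175 topmid [ 0.499 -0.338  0.172]
top coupling 0.86 [ 0.472  0.138 -0.003] [244. 204.]
  reg 0.97 2413 243 196 ztop 0.12 topmid [0.474 0.137 0.119]
```

```bash
python3 - <<'E'
import cv2
im=cv2.imread("pics/scene0.png"); cv2.imwrite("pics/crop0.png",cv2.resize(im[100:300,110:310],(600,600),interpolation=cv2.INTER_CUBIC))
E
```

```text
(no output)
```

View pics/scene0.png

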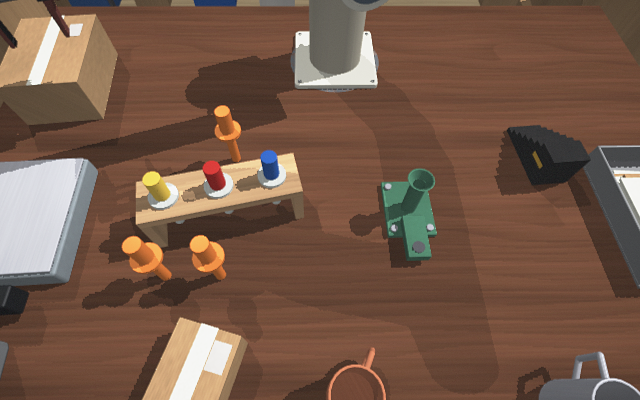

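View pics/crop0.png

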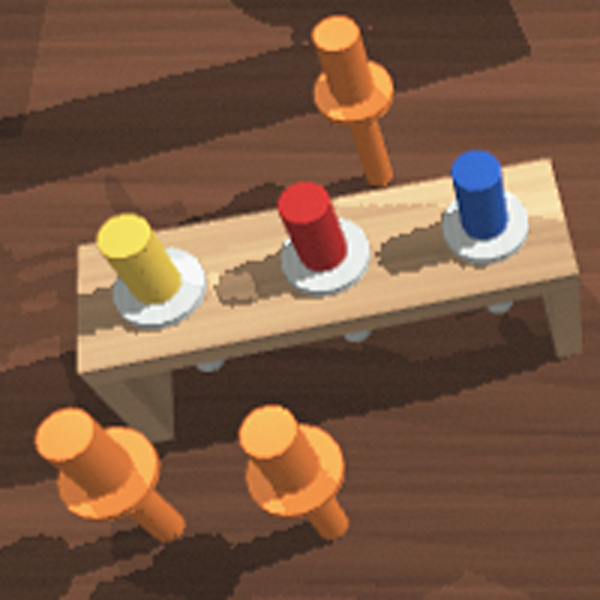

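The candidates, with their pixels in the scene picture: red handle in the middle of the rack (216,181), and orange look-alikes at (227,130), (207,256) and (145,256). Yellow is at (160,191), blue at (270,170) and the coupling mouth at (421,181). The close crop confirms the red one, at about (0.477, -0.240) with its top at 173 mm. I'll move above it.

>>> send_rows(plan=[[[0.93,-0.6,0,0,0,0,1],[0.93,-0.6,0,0,0,0,1],[0.93,-0.6,0,0,0,0,1],[0.93,-0.6,0,0,0,0,1],[0.93,-0.6,0,0,0,0,1],[0.93,-0.6,0,0,0,0,1],[0.93,-0.6,0,0,0,0,1],[0.93,-0.6,0,0,0,0,1],[0.93,-0.6,0,0,0,0,1],[0.93,-0.6,0,0,0,0,1],[0.93,-0.6,0,0,0,0,1],[0.93,-0.6,0,0,0,0,1]]])

```text
time: 1.9
position: [0.3698, -0.3797, 0.2228]
eef_rot: [[0.944, 0.329, 0.0], [0.329, -0.944, -0.0], [0.0, 0.0, -1.0]]
wrist_force: [0.2, 0.7, 0.2]
gripper_width: 0.0879
grip_force: 0.0
```

>>> send_rows(plan=[[[0.93,-0.6,0,0,0,0,1],[0.93,-0.6,0,0,0,0,1],[0.93,-0.6,0,0,0,0,1],[0.93,-0.6,0,0,0,0,1],[0.93,-0.6,0,0,0,0,1],[0.93,-0.6,0,0,0,0,1],[0.93,-0.6,0,0,0,0,1],[0.93,-0.6,0,0,0,0,1],[0,0,0,0,0,0,1],[0,0,0,0,0,0,1]]])

```text
time: 2.73
position: [0.4785, -0.2403, 0.2227]
eef_rot: [[0.943, 0.332, -0.0], [0.332, -0.943, -0.0], [-0.0, 0.0, -1.0]]
wrist_force: [-0.4, -1.4, -0.2]
gripper_width: 0.0879
grip_force: 0.0
```

```bash
cat > look.py <<'E'
from h import *
import sys
def state():
    s=ctrl.read_state(); print(round(s["time"],2),np.round(s["position"],4),np.round(s["eef_rot"],3).tolist(),"w",round(s["gripper_width"],4),"g",round(s["grip_force"],1),"F",np.round(s["wrist_force"],1)); return s
def to(s,X):
    d=np.array(s["eef_rot"]).T@(np.array(X)-s["position"]); print("go mm (tool)",np.round(d*1000,1),"shares",np.round(d/.02,2))
def tops(c,n,d):
    for r in finder.regions_of(n,c):
        P,u,v=world(c,d,r["mask"])
        if len(P)>30:
            zt=np.percentile(P[:,2],97); T=P[P[:,2]>zt-.005]; print(c,n,round(r["conf"],2),len(P),int(u.mean()),int(v.mean()),"ztop",round(zt,4),"mid",np.round((np.percentile(T,2,0)+np.percentile(T,98,0))/2,4),"ext",np.round(np.ptp(T,0),3))
E
python3 - <<'E'
from look import *
s=state(); im,d=optics.grab_frame("wrist"); cv2.imwrite("pics/w1.png",im); tops("wrist","red_pin",d); to(s,[.477,-.24,.13])
E
```

```text
2.73 [ 0.4785 -0.2403  0.2227] [[0.943, 0.332, -0.0], [0.332, -0.943, -0.0], [-0.0, 0.0, -1.0]] w 0.0879 g 0.0 F [-0.4 -1.4 -0.2]
wrist red_pin 0.92 2308 278 319 ztop 0.1607 mid [ 0.3328 -0.2426  0.1599] ext [0.181 0.029 0.156]
wrist red_pin 0.91 5528 511 94 ztop 0.1608 mid [ 0.6114 -0.3516  0.159 ] ext [0.029 0.03  0.007]
wrist red_pin 0.86 3300 323 210 ztop 0.1728 mid [ 0.4768 -0.2429  0.1712] ext [0.029 0.029 0.006]
wrist red_pin 0.63 4381 387 46 ztop 0.1611 mid [ 0.6114 -0.2475  0.1596] ext [0.029 0.03  0.006]
go mm (tool) [-1.3 -0.8 92.7] shares [-0.06 -0.04  4.63]
```

View pics/w1.png

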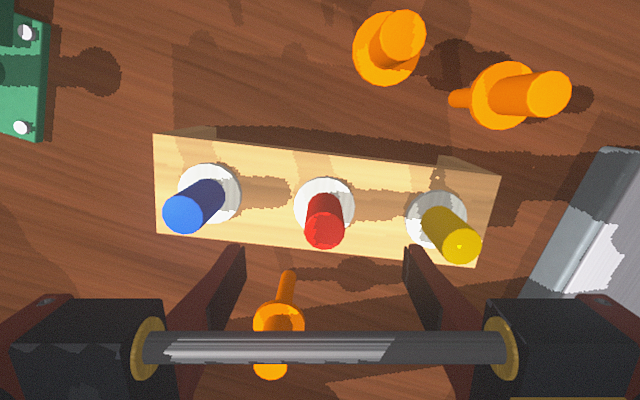

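The wrist picture shows the red handle at (323,210), centred between the open fingers. Blue is at (190,205), yellow at (450,240), and the oranges are clear. Descending, gripping, then lifting 120 mm.

>>> send_rows(plan=[[[-0.09,0.03,0.7,0,0,0,1],[0,0,0.7,0,0,0,1],[0,0,0.7,0,0,0,1],[0,0,0.7,0,0,0,1],[0,0,0.7,0,0,0,1],[0,0,0.6,0,0,0,1],[0,0,0.5,0,0,0,1],[0,0,0,0,0,0,1],[0,0,0,0,0,0,0],[0,0,0,0,0,0,0],[0,0,0,0,0,0,0],[0,0,0,0,0,0,0]]])

```text
time: 3.83
position: [0.477, -0.2424, 0.1315]
eef_rot: [[0.944, 0.33, 0.001], [0.33, -0.944, -0.001], [0.001, 0.001, -1.0]]
wrist_force: [0.2, -0.9, 0.3]
gripper_width: 0.0646
grip_force: 0.0
```

>>> send_rows(plan=[[[0,0,0,0,0,0,0],[0,0,0,0,0,0,0],[0,0,0,0,0,0,0],[0,0,0,0,0,0,0],[0,0,-0.3,0,0,0,0],[0,0,-0.4,0,0,0,0],[0,0,0,0,0,0,0]]])

```text
time: 4.42
position: [0.4774, -0.2424, 0.1462]
eef_rot: [[0.944, 0.33, 0.002], [0.33, -0.944, -0.001], [0.001, 0.002, -1.0]]
wrist_force: [-0.2, -1.1, -0.2]
gripper_width: 0.0293
grip_force: 30.0
```

>>> send_rows(plan=[[[0,0,-0.6,0,0,0,0],[0,0,-0.7,0,0,0,0],[0,0,-0.7,0,0,0,0],[0,0,-0.7,0,0,0,0],[0,0,-0.7,0,0,0,0],[0,0,-0.7,0,0,0,0],[0,0,-0.7,0,0,0,0],[0,0,-0.7,0,0,0,0],[0,0,-0.7,0,0,0,0],[0,0,-0.5,0,0,0,0],[0,0,-0.3,0,0,0,0],[0,0,0,0,0,0,0]]])

```text
time: 5.42
position: [0.4772, -0.2424, 0.286]
eef_rot: [[0.944, 0.33, 0.002], [0.33, -0.944, -0.001], [0.002, 0.002, -1.0]]
wrist_force: [0.3, 1.2, -0.9]
gripper_width: 0.0296
grip_force: 30.0
```

```bash
python3 - <<'E'
from look import *
s=state(); im,d=optics.grab_frame("scene"); cv2.imwrite("pics/s2.png",im[100:300,110:510].repeat(2,0).repeat(2,1))
for r in finder.tip_of("red_pin","scene"): print(round(r["conf"],2),np.round(r["centre"],3))
to(s,[.473,.1375,s["position"][2]])
E
```

```text
5.42 [ 0.4772 -0.2424  0.286 ] [[0.944, 0.33, 0.002], [0.33, -0.944, -0.001], [0.002, 0.002, -1.0]] w 0.0296 g 30.0 F [ 0.3  1.2 -0.9]
0.92 [ 0.335 -0.241 -0.   ]
0.84 [ 0.612 -0.246 -0.003]
0.67 [ 0.478 -0.24   0.162]
0.56 [ 0.617 -0.35   0.004]
go mm (tool) [ 121.3 -360.    -0.4] shares [  6.06 -18.    -0.02]
```

View pics/s2.png

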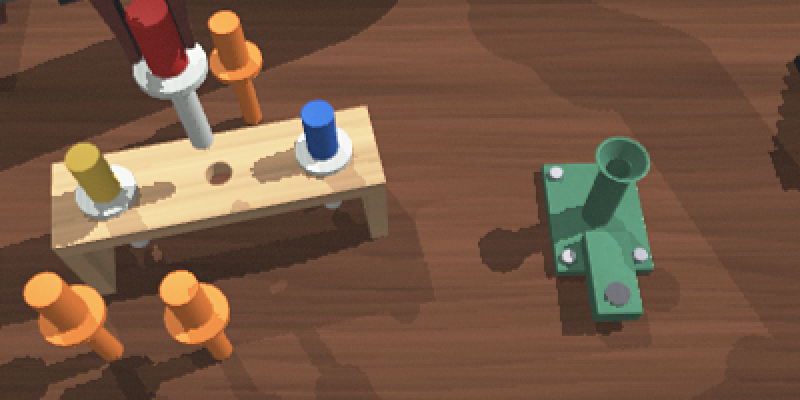

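The picture shows the red pin lifted upright between the fingers, shaft at (200,130) in the crop, with its hole empty and blue and yellow seated. I'll raise it above blue and carry it to the coupling.

>>> send_rows(plan=[[[0,0,-0.6,0,0,0,0],[0,0,-0.8,0,0,0,0],[0,0,-0.6,0,0,0,0],[0.17,-0.5,0,0,0,0,0],[0.27,-0.8,0,0,0,0,0],[0.33,-1,0,0,0,0,0],[0.33,-1,0,0,0,0,0],[0.33,-1,0,0,0,0,0],[0.33,-1,0,0,0,0,0],[0.33,-1,0,0,0,0,0],[0.33,-1,0,0,0,0,0],[0.33,-1,0,0,0,0,0]]])

```text
time: 6.52
position: [0.4727, -0.0654, 0.3231]
eef_rot: [[0.944, 0.33, -0.002], [0.33, -0.944, 0.001], [-0.002, -0.001, -1.0]]
wrist_force: [0.5, 0.3, -1.4]
gripper_width: 0.0294
grip_force: 30.0
```

>>> send_rows(plan=[[[0.34,-1,0,0,0,0,0],[0.34,-1,0,0,0,0,0],[0.34,-1,0,0,0,0,0],[0.34,-1,0,0,0,0,0],[0.34,-1,0,0,0,0,0],[0.34,-1,0,0,0,0,0],[0.34,-1,0,0,0,0,0],[0.34,-1,0,0,0,0,0],[0.34,-1,0,0,0,0,0],[0.2,-0.6,0,0,0,0,0],[0,0,0,0,0,0,0],[0,0,0,0,0,0,0]]])

```text
time: 7.52
position: [0.4711, 0.1361, 0.3234]
eef_rot: [[0.944, 0.331, -0.002], [0.331, -0.944, -0.001], [-0.002, -0.0, -1.0]]
wrist_force: [0.7, -0.3, -1.7]
gripper_width: 0.0294
grip_force: 30.0
```

```bash
python3 - <<'E'
from look import *
s=state()
for c in("scene","top"):
    im,d=optics.grab_frame(c); cv2.imwrite(f"pics/{c}3.png",im); tops(c,"coupling",d)
    for r in finder.tip_of("red_pin",c): print(c,round(r["conf"],2),np.round(r["centre"],3))
    for r in finder.tip_of("coupling",c): print(c,"coup",round(r["conf"],2),np.round(r["centre"],3))
    # shaft points from depth: cylinder region around tool, z between tip and collar
    P,u,v=world(c,d,np.ones((400,640),bool)); m=(np.hypot(*(P[:,:2]-s["position"][:2]).T)<.05)
    for a,b in((.205,.225),(.225,.25),(.25,.275)):
        Q=P[m&(P[:,2]>a)&(P[:,2]<b)]; print(c,a,len(Q),np.round(np.percentile(Q,[3,97],0),4).tolist() if len(Q)>5 else "")
im=cv2.imread("pics/scene3.png")[60:260,330:500]; cv2.imwrite("pics/s3.png",cv2.resize(im,None,fx=3,fy=3))
to(s,[.473,.1375,s["position"][2]])
E
```

```text
7.52 [0.4711 0.1361 0.3234] [[0.944, 0.331, -0.002], [0.331, -0.944, -0.001], [-0.002, -0.0, -1.0]] w 0.0294 g 30.0 F [ 0.7 -0.3 -1.7]
scene coupling 0.96 3620 410 212 ztop 0.1193 mid [0.4705 0.1374 0.1184] ext [0.049 0.05  0.008]
scene 0.87 [ 0.617 -0.246 -0.002]
scene 0.82 [0.472 0.135 0.2  ]
scene 0.81 [ 0.337 -0.241 -0.004]
scene 0.61 [ 0.614 -0.351  0.   ]
scene coup 0.78 [ 0.471  0.14  -0.001]
scene 0.205 101 [[0.4686, 0.128, 0.2056], [0.4803, 0.1437, 0.2242]]
scene 0.225 136 [[0.4682, 0.1278, 0.2256], [0.4801, 0.1438, 0.2493]]
scene 0.25 156 [[0.4683, 0.1279, 0.2506], [0.4804, 0.1435, 0.2741]]
top coupling 0.64 2308 243 199 ztop 0.1195 mid [0.4729 0.1079 0.2659] ext [0.049 0.108 0.306]
top 0.92 [0.472 0.137 0.202]
top 0.9 [ 0.613 -0.35   0.001]
top 0.61 [ 0.61  -0.242 -0.001]
top 0.6 [ 0.338 -0.24  -0.   ]
top coup 0.85 [0.473 0.138 0.   ]
top coup 0.63 [ 0.501 -0.339  0.014]
top 0.205 30 [[0.4639, 0.1257, 0.2057], [0.4773, 0.1398, 0.2226]]
top 0.225 24 [[0.4642, 0.1258, 0.2255], [0.4758, 0.137, 0.2422]]
top 0.25 0 
go mm (tool) [ 2.3 -0.7 -0. ] shares [ 0.11 -0.04 -0.  ]
```

View pics/s3.png

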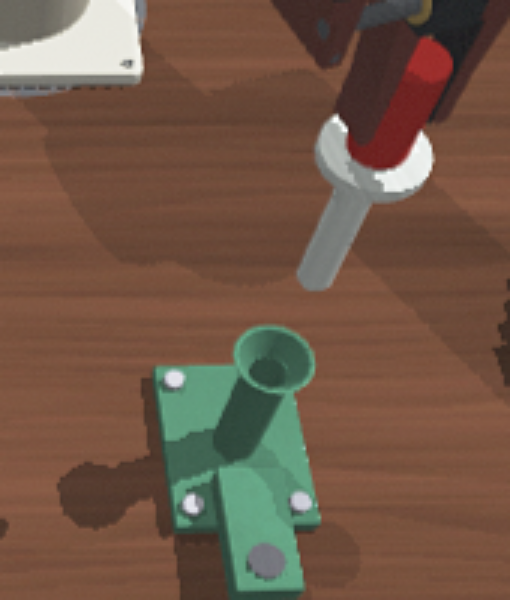

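The crop shows the pin upright above the coupling, with the flared mouth at (275,358). The measured offset is about 1–2 mm. I'll correct it and lower gently.

>>> send_rows(plan=[[[0.08,-0.04,0.4,0,0,0,0],[0,0,0.6,0,0,0,0],[0,0,0.6,0,0,0,0],[0,0,0.6,0,0,0,0],[0,0,0.6,0,0,0,0],[0,0,0.6,0,0,0,0],[0,0,0.6,0,0,0,0],[0,0,0.3,0,0,0,0],[0,0,0.2,0,0,0,0],[0,0,0.2,0,0,0,0],[0,0,0.2,0,0,0,0],[0,0,0,0,0,0,0]]])

```text
time: 8.92
position: [0.4732, 0.1368, 0.2263]
eef_rot: [[0.944, 0.329, -0.0], [0.329, -0.944, -0.0], [-0.0, -0.0, -1.0]]
wrist_force: [-0.2, -0.4, -1.7]
gripper_width: 0.0295
grip_force: 30.0
```

>>> send_rows(plan=[[[0,0,0.1,0,0,0,0],[0,0,0.1,0,0,0,0],[0,0,0.1,0,0,0,0],[0,0,0.1,0,0,0,0],[0,0,0.1,0,0,0,0],[0,0,0.1,0,0,0,0],[0,0,0,0,0,0,0]]])

```text
time: 9.5
position: [0.4732, 0.1368, 0.2142]
eef_rot: [[0.944, 0.329, -0.001], [0.329, -0.944, -0.0], [-0.001, -0.0, -1.0]]
wrist_force: [0.2, 0.4, -2.2]
gripper_width: 0.0295
grip_force: 30.0
```

>>> send_rows(plan=[[[0,0,0.2,0,0,0,0],[0,0,0.2,0,0,0,0],[0,0,0.2,0,0,0,0],[0,0,0.2,0,0,0,0],[0,0,0.2,0,0,0,0],[0,0,0.2,0,0,0,0],[0,0,0.2,0,0,0,0],[0,0,0.1,0,0,0,0],[0,0,0.05,0,0,0,0],[0,0,0,0,0,0,0]]])

```text
time: 10.33
position: [0.4738, 0.1369, 0.1844]
eef_rot: [[0.944, 0.329, 0.001], [0.329, -0.944, 0.0], [0.001, 0.0, -1.0]]
wrist_force: [-3.1, -3.3, 8.6]
gripper_width: 0.0298
grip_force: 30.0
```

Contact with the stop is felt (about 10 N). Letting go.

>>> send_rows(plan=[[[0,0,0,0,0,0,0.6],[0,0,0,0,0,0,1],[0,0,0,0,0,0,1],[0,0,0,0,0,0,1],[0,0,0,0,0,0,1],[0,0,0,0,0,0,1],[0,0,0,0,0,0,1],[0,0,0,0,0,0,1]]])

```text
time: 11.0
position: [0.4734, 0.1369, 0.1836]
eef_rot: [[0.944, 0.33, -0.0], [0.33, -0.944, 0.0], [-0.0, -0.0, -1.0]]
wrist_force: [0.5, 0.4, 0.1]
gripper_width: 0.0794
grip_force: 0.0
```

>>> send_rows(plan=[[[0,0,-0.5,0,0,0,1],[0,0,-0.7,0,0,0,1],[0,0,-0.7,0,0,0,1],[0,0,-0.7,0,0,0,1],[0,0,-0.7,0,0,0,1],[0,0,-0.5,0,0,0,1],[0,0,0,0,0,0,1]]])

```text
time: 11.58
position: [0.4747, 0.1372, 0.2622]
eef_rot: [[0.944, 0.33, 0.004], [0.33, -0.944, 0.001], [0.004, 0.0, -1.0]]
wrist_force: [0.6, -0.5, 0.3]
gripper_width: 0.0876
grip_force: 0.0
```

```bash
python3 - <<'E'
from look import *
s=state()
for c in("scene","wrist"):
    im,d=optics.grab_frame(c); tops(c,"red_pin",d)
    if c=="scene": cv2.imwrite("pics/s4.png",cv2.resize(im[60:260,330:500],None,fx=3,fy=3))
    for r in finder.tip_of("red_pin",c): print(c,round(r["conf"],2),np.round(r["centre"],3))
E
```

```text
11.58 [0.4747 0.1372 0.2622] [[0.944, 0.33, 0.004], [0.33, -0.944, 0.001], [0.004, 0.0, -1.0]] w 0.0876 g 0.0 F [ 0.6 -0.5  0.3]
scene red_pin 0.83 1086 429 164 ztop 0.2212 mid [0.4729 0.1376 0.2198] ext [0.028 0.029 0.007]
scene red_pin 0.78 1047 207 256 ztop 0.1622 mid [ 0.6117 -0.2434  0.1608] ext [0.029 0.029 0.006]
scene red_pin 0.76 1177 145 256 ztop 0.1621 mid [ 0.6116 -0.3479  0.1603] ext [0.028 0.029 0.007]
scene red_pin 0.73 913 227 131 ztop 0.162 mid [ 0.3363 -0.2385  0.1603] ext [0.029 0.029 0.006]
scene 0.86 [0.475 0.137 0.057]
scene 0.83 [ 0.612 -0.246 -0.   ]
scene 0.75 [ 0.617 -0.35  -0.   ]
wrist red_pin 0.73 3631 323 211 ztop 0.2196 mid [0.4745 0.1364 0.218 ] ext [0.029 0.03  0.006]
wrist red_pin 0.63 174 633 166 ztop 0.0199 mid [ 0.6091 -0.2392  0.0183] ext [0.013 0.009 0.008]
wrist 0.58 [0.474 0.139 0.056]
wrist 0.48 [ 0.616 -0.245  0.005]
```

View pics/s4.png

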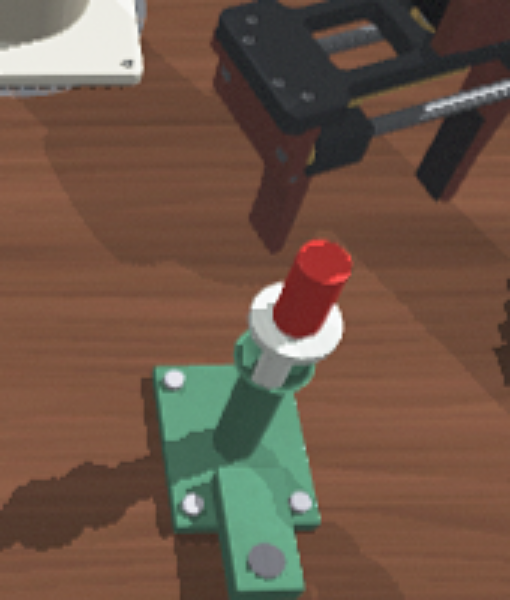

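The crop shows the pin standing part way, released, upright, handle top at (323,258), measured 220 mm at (0.474,0.137). Next: shut the fingers and press slowly.

>>> send_rows(plan=[[[0,0,0,0,0,0,0],[0,0,0,0,0,0,0],[0,0,0,0,0,0,0],[0,0,0,0,0,0,0],[0,0,0,0,0,0,0],[0,0,0,0,0,0,0],[0,0,0,0,0,0,0],[0,0,0,0,0,0,0],[0,0,0,0,0,0,0],[0,0,0,0,0,0,0],[0,0,0.4,0,0,0,0],[0,0,0.4,0,0,0,0]]])

```text
time: 12.88
position: [0.4736, 0.1369, 0.2434]
eef_rot: [[0.944, 0.33, 0.001], [0.33, -0.944, 0.0], [0.001, 0.0, -1.0]]
wrist_force: [0.5, 0.2, -0.7]
gripper_width: 0.011
grip_force: 0.0
```

>>> send_rows(plan=[[[0,0,0.4,0,0,0,0],[0,0,0.3,0,0,0,0],[0,0,0.2,0,0,0,0],[0,0,0,0,0,0,0],[0,0,0.1,0,0,0,0],[0,0,0.1,0,0,0,0],[0,0,0.1,0,0,0,0],[0,0,0.1,0,0,0,0],[0,0,0.1,0,0,0,0],[0,0,0,0,0,0,0]]])

```text
time: 13.72
position: [0.4747, 0.137, 0.2172]
eef_rot: [[0.944, 0.33, 0.003], [0.33, -0.944, 0.0], [0.003, 0.001, -1.0]]
wrist_force: [-0.9, -1.3, 9.6]
gripper_width: 0.0006
grip_force: 4.9
```

>>> send_rows(plan=[[[0,0,0.1,0,0,0,0],[0,0,0.1,0,0,0,0],[0,0,0.1,0,0,0,0],[0,0,0.1,0,0,0,0],[0,0,0.1,0,0,0,0],[0,0,0.1,0,0,0,0],[0,0,0.1,0,0,0,0],[0,0,0.1,0,0,0,0],[0,0,0.1,0,0,0,0],[0,0,0.1,0,0,0,0]]])

```text
time: 14.55
position: [0.4747, 0.1368, 0.1977]
eef_rot: [[0.944, 0.33, 0.003], [0.33, -0.944, 0.0], [0.003, 0.001, -1.0]]
wrist_force: [-3.3, -2.6, 15.4]
gripper_width: 0.0005
grip_force: 8.1
```

>>> send_rows(plan=[[[0,0,0.1,0,0,0,0],[0,0,0.1,0,0,0,0],[0,0,0.1,0,0,0,0],[0,0,0.1,0,0,0,0],[0,0,0.1,0,0,0,0],[0,0,0.1,0,0,0,0],[0,0,0.1,0,0,0,0],[0,0,0,0,0,0,0]]])

```text
time: 15.22
position: [0.4745, 0.1368, 0.1833]
eef_rot: [[0.944, 0.33, 0.003], [0.33, -0.944, 0.0], [0.002, 0.001, -1.0]]
wrist_force: [-1.8, -2.6, 13.5]
gripper_width: 0.0002
grip_force: 6.4
```

One more small push to confirm seating, then clear.

>>> send_rows(plan=[[[0,0,0.06,0,0,0,0],[0,0,0.06,0,0,0,0],[0,0,0,0,0,0,0]]])

```text
time: 15.47
position: [0.4747, 0.1369, 0.1831]
eef_rot: [[0.944, 0.33, 0.003], [0.33, -0.944, 0.0], [0.003, 0.001, -1.0]]
wrist_force: [-9.7, -5.0, 36.1]
gripper_width: 0.0005
grip_force: 18.3
```

>>> send_rows(plan=[[[0,0,-0.3,0,0,0,0],[0,0,-0.6,0,0,0,0],[0,0,-0.8,0,0,0,0],[0,0,-0.8,0,0,0,0],[0,0,-0.8,0,0,0,0],[0,0,-0.8,0,0,0,0],[0,0,-0.5,0,0,0,0],[0,0,0,0,0,0,0]]])

```text
time: 16.13
position: [0.4747, 0.1372, 0.2735]
eef_rot: [[0.944, 0.33, 0.004], [0.33, -0.944, 0.001], [0.004, 0.0, -1.0]]
wrist_force: [0.9, 0.0, 0.9]
gripper_width: 0.0003
grip_force: 0.0
```

```bash
python3 - <<'E'
from look import *
s=state()
im,d=optics.grab_frame("scene"); cv2.imwrite("pics/s5.png",im)
for n in("red_pin","blue_pin","yellow_pin"):tops("scene",n,d)
E
```

```text
16.13 [0.4747 0.1372 0.2735] [[0.944, 0.33, 0.004], [0.33, -0.944, 0.001], [0.004, 0.0, -1.0]] w 0.0003 g 0.0 F [0.9 0.  0.9]
scene red_pin 0.85 1067 207 256 ztop 0.1621 mid [ 0.6121 -0.2434  0.1606] ext [0.028 0.029 0.006]
scene red_pin 0.84 864 424 174 ztop 0.1845 mid [0.4732 0.1376 0.1826] ext [0.03  0.029 0.006]
scene red_pin 0.81 1237 145 257 ztop 0.162 mid [ 0.6121 -0.3476  0.1602] ext [0.028 0.03  0.007]
scene red_pin 0.79 919 227 130 ztop 0.162 mid [ 0.336  -0.2383  0.1608] ext [0.029 0.03  0.007]
scene blue_pin 0.78 764 270 170 ztop 0.1743 mid [ 0.454  -0.1418  0.1723] ext [0.03  0.028 0.006]
scene yellow_pin 0.59 936 160 192 ztop 0.1743 mid [ 0.4978 -0.3365  0.1725] ext [0.029 0.029 0.006]
scene yellow_pin 0.18 731 270 170 ztop 0.1743 mid [ 0.4548 -0.1415  0.1727] ext [0.029 0.027 0.006]
```

View pics/s5.png

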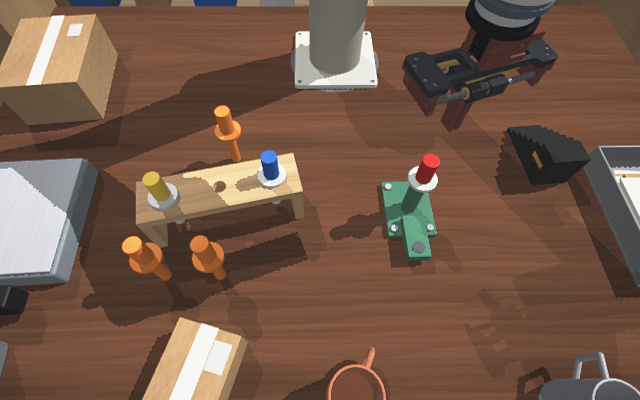

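The picture shows the red pin's collar on the rim at (424,178), with its top at about 183 mm. Blue and yellow have not moved, and the gripper is 90 mm clear.

```bash
python3 -c "
from bench import workorder
print(workorder.sign_off())"
```

```text
the job is handed in; nothing more can be done
None
```

The red pin is pressed fully home in the green coupling (handle top measured at about 183 mm), the blue and yellow pins are still in the rack, the arm is clear, and the job is handed in at about 16 s; no verdict came back.

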